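# Tuck a chute liner under the lapped leaf and hold it down

### The arm

A 6-joint arm with a two-finger parallel gripper is mounted at the origin on the work surface. World frame = base frame: x ahead of the robot, y to its left, z up, the work surface at z = 0. Lengths are in m, angles in rad, forces in N, time in s.
With the tool pointing down it reaches from about 0.275 to 0.75 m from the base axis. Payload 10.2 kg.
Tool frame: the origin (TCP) lies between the finger pads; the fingertips stand 8 mm ahead of it and the grasp point (between the pads) lies 11 mm behind it; z points along the fingers, y is the line along which they close (so a half turn about z gives the same grasp; the last joint's range is limited). The gripper opens to 88 mm and grips with 3 to 60 N. Pads are 18 mm wide; open, the fingers measure 123 mm over their backs; the gripper's body (75 mm by 187 mm) begins 45 mm behind the grasp point.
Start: joints at [0.881, 0.313, 1.498, -0, 1.331, -0.223], TCP at [0.236, 0.469, 0.247] pointing down, gripper open.
Joint ranges: [-2.94, 2.94], [-0.97, 2.17], [0.19, 2.56], [-1.23, 4.37], [0.02, 3.11], [-2.88, 2.88]. Speed limits (rad/s): [2.39, 2.39, 3.01, 3.14, 3.14, 3.14].

### API

Orientations are given as a unit quaternion [w, x, y, z].
In Python, from station import ctrl, eyes gives the robot as it stands. The module is installed in compiled form; this text tells all that it offers.
- The arm moves only by the shell command python3 -m creep 'ROWS' [FORCE]. ROWS is JSON, a list of rows, each an object with "offset": the shift along the tool's x, y, z as a fraction of full scale, a list of three; "turn": the turn, a rotation vector about the tool's x, y, z as a fraction of full scale, a list of three; "hand": the gripper's target within -1 to 1 (fully open at 1, half-way at 0, shut at -1). A call has 1 to 8 rows; each row is the pose to reach, as a shift and turn from the pose commanded when the call began, along the tool's axes at that moment; what a row does not reach only later rows make up. Full scale, the value 1, is 600 mm for a shift and 90 degrees for a turn. A row lasts 1/10 s, in which the tool goes at most 50 mm and 8.59 degrees, less where a joint would pass 70% of its speed; a pose out of reach is approached as far as the arm can. A call with a number of a shift or a turn outside -1 to 1 is refused whole. A call with a gripper value outside its range is refused whole. The fingers move at their own pace and stop on an object; FORCE is the grip in N (left out, the last holds). Time passes only in rows, so rows that repeat a pose let the fingers close. It gives the time, the measured TCP pose, the force, the opening and the grip force at its end, in the units of the state.
- ctrl.read_state(): the state, without advancing time (a new reading comes with each control period).
- eyes.capture(name): name is "side" or "top"; returns a dict with "frame" (384x512x3 uint8, red, green, blue), "camera_matrix" (3x3 intrinsics, pixels), "dist_coeffs" ([k1, k2, p1, p2, k3] as OpenCV has them; the pictures are not rectified), "rvec" (rotation vector, rad) and "tvec" (3), from world to camera coordinates, as OpenCV has them. Camera axes: x right, y down, z forward; pixel columns grow to the right and rows downward; lengths in m; the calibration is good to about 2 mm. A picture is of the moment at which its call begins. There is no depth.
- ctrl.sign_off(): hands the job in; it is judged then, once.
The state is a dict: "clock": time; "joint_positions": joint angles; "joint_vel": joint speeds; "effort": joint torques, N m; "tcp_pos": TCP position; "tool_rot": TCP orientation; "ft_force": force on the tool from outside, world axes, zero at the start; "torque": the same for the moment, N m; "gripper_width": opening from 0.0 (shut) to 1.0 (fully open); "grasp_force": force on a finger pad.
Only numpy, scipy, OpenCV 4.12 (cv2) and the standard library are available. Lean on these libraries where they do the work, as an engineer would, in place of code of your own. Each camera call takes 0.05 s, during which the arm holds its last target. There are 200 camera calls.

### The job

Fit the loose white liner plate into the sloping parts chute: slide its plain edge up the chute floor and under the lower edge of the yellow hinged leaf, right up to the bearer bar beneath, without lifting the leaf. Then press the liner flat against the chute floor so that its backing tape can take, and finish while you are still holding it pressed there, the leaf lying down over it. Leave the bin, the screwdriver and the tape roll alone.

Things in the scene. Friction and masses are not known exactly. Their poses are not given: they have to be found in the camera images.
- liner: The loose liner: white plastic plate 155 (x) x 104 (y) x 3 mm, 0.10 to 0.17 kg, flat on the bench, lip up, on either side of the chute. At its -x end stands a black stop lip, 10 mm thick (x), 104 mm wide (y), top 36 mm above the plate's underside. Origin: centre of the underside; x points from the lip to the plain edge, z up out of the plate
- liner_lip (a point): Middle of the liner's black lip, where it is best gripped across its 10 mm thickness (fingers closing along the liner's x): 72.5 mm in -x from the liner's origin, 21 mm above its underside; axes as the liner's
- liner_edge (a point): Middle of the liner's plain edge, on the underside: 77.5 mm in +x from the liner's origin; axes as the liner's
- liner_foot (a point): Middle of the liner's lip end, on the underside at the lip's outer face: 77.5 mm in -x from the liner's origin; axes as the liner's
- chute_floor: Rigid floor of the sloping metal parts chute fixed to the bench: 270 mm long, 120 mm between side cheeks that stand 31 mm above it. Origin: middle of its lower, open end (the mouth, nearest the robot), on the upper face, 45 mm above the bench. x points up the 12 degree slope, away from the robot, y across, z out of the floor. Bare up to x = 125 mm; from there on the yellow leaf covers it
- lap_edge (a point): Middle of the yellow leaf's lower edge: x = 125 mm, 9 mm above the chute floor; axes as the chute floor's. The tip of the leaf is turned up a little: 9 mm clear height below the tip, 6 mm from x = 133 mm on
- leaf (a joint): Hinge of the yellow sheet-metal leaf (114 mm wide, 115 mm long, 2 mm thick, 0.08 kg), along its upper edge at x = 240 mm of the chute floor. 0 = lying down on the bearer bar, as at the start; it grows as the lower edge is lifted (0.07 rad = 8 mm at the edge). Only its weight and a very weak spring keep it down: less than half a newton lifts it
- parts_bin: Blue open bin, 150 x 100 x 65 mm, with metal parts in it, on the bench on the side of the chute where the liner is not; leave alone. Origin: centre of its underside
- driver: Red-handled screwdriver lying on the bench on the robot's right, beyond the liner or bin; leave alone. Origin at its underside
- tape: Cardboard tape roll, 90 mm across, 25 mm high, flat on the bench; leave alone. Origin: centre of its underside
- bearer_bar (a point): Foot of the near face of the bearer bar, a bar 6 mm high fixed across the chute floor under the leaf, at x = 159 mm; it stops the liner's plain edge. Axes as the chute floor's. With the liner's edge against it, the outer face of the lip is 4 mm inside the mouth
There are look-alikes about, which are no part of the job. What is meant by the liner is not purple, red or turquoise, and is the larger of those in its own colour.

How it is judged:
By the outcome, as a careful person would: the job done as asked, in the order asked, and still so for the second after the job is handed in, while the arm keeps its last pose, push and grip.
It also fails if it takes over 42 s, if anything falls off the work surface, if the arm or the gripper's body presses on something with over 40 N, if the wrist force passes 120 N, or if a joint passes its speed limit or range.

## Working session

There is one attempt and no reset: what is moved stays moved. The work goes in short steps, Python scripts to look and compute and a shell command to move; the robot and the scene stay as the last step left them, time stands still between calls to the robot, and variables do not carry over. Pictures are saved under pics/ and viewed, at most 10 in all, crops included, and the job is handed in when it is done.

```bash
mkdir -p pics
cat > h.py <<'E'
import numpy as np, cv2, json
from station import ctrl, eyes
def snap(name, fn):
    c=eyes.capture(name); cv2.imwrite(f'pics/{fn}.png', cv2.cvtColor(c['frame'],cv2.COLOR_RGB2BGR))
    np.savez(f'pics/{fn}.npz', **{k:np.array(c[k],float) for k in ('camera_matrix','dist_coeffs','rvec','tvec')}); return c
def load(fn): return np.load(f'pics/{fn}.npz')
def ray(c,uv):
    K,d=c['camera_matrix'],c['dist_coeffs']; R=cv2.Rodrigues(c['rvec'])[0]
    p=cv2.undistortPoints(np.array(uv,float).reshape(-1,1,2),K,d).reshape(-1,2)
    return -R.T@c['tvec'].ravel(), np.c_[p,np.ones(len(p))]@R
def onplane(c,uv,z):
    o,d=ray(c,uv); return o+d*((np.broadcast_to(z,len(d))-o[2])/d[:,2])[:,None]
def proj(c,P): return cv2.projectPoints(np.array(P,float).reshape(-1,1,3),c['rvec'],c['tvec'],c['camera_matrix'],c['dist_coeffs'])[0].reshape(-1,2)
E
python3 - <<'E'
from h import *
a=snap('top','t0');b=snap('side','s0')
im=np.hstack([cv2.imread('pics/t0.png'),cv2.imread('pics/s0.png')])
for n in('t0','s0'):
    i=cv2.imread(f'pics/{n}.png'); cv2.imwrite(f'pics/{n}b.png',cv2.resize(i,(800,600),interpolation=cv2.INTER_CUBIC))
s=ctrl.read_state();print(s)
for n in('t0','s0'):print(ray(load(n),[[256,192]]))
E
```

```text
{'clock': 0.1, 'joint_positions': array([ 8.80590138e-01,  3.13398081e-01,  1.49834016e+00, -1.95333346e-06,
        1.33099603e+00, -2.23412763e-01]), 'joint_vel': array([-0.00182071, -0.00220069, -0.00168473, -0.00119512, -0.00044103,
       -0.00072708]), 'effort': array([ 2.79354383e-03, -4.02810109e+01, -2.52644813e+01,  6.95061288e-02,
        3.41875479e-02, -2.25747067e-05]), 'tcp_pos': array([0.23614741, 0.46866355, 0.24622411]), 'tool_rot': array([-2.50925499e-04,  2.31283204e-01,  9.72886301e-01, -5.12699973e-04]), 'ft_force': array([-0.73067409,  0.26068254,  0.10778489]), 'torque': array([ 0.00307719, -0.00105285, -0.00757351]), 'grasp_force': 0.0, 'gripper_width': 1.000310798607685}
(array([0.42902151, 0.0453912 , 1.10729734]), array([[ 0.10009265,  0.00498088, -0.99507013]]))
(array([ 0.26510406, -0.85875342,  0.94874053]), array([[ 0.20383247,  0.72159672, -0.66166548]]))
```

View pics/t0b.png

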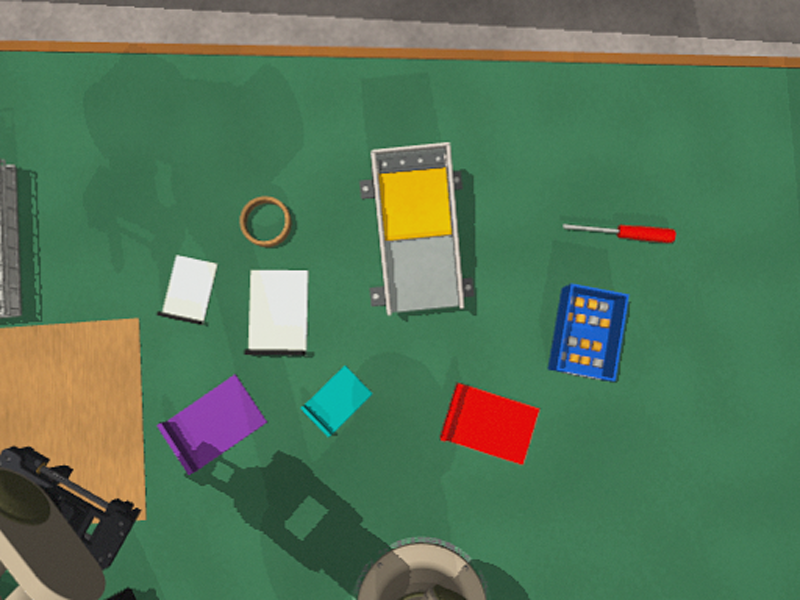

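View pics/s0b.png

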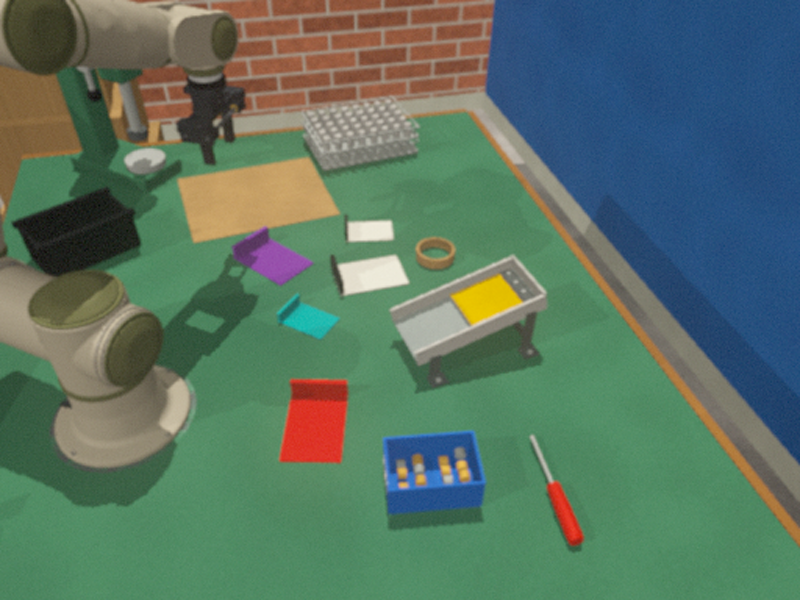

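The top view shows the liner (the larger white plate) at about (278,312) with its lip end at the bottom, around v=352. The chute is around (420,230) with its mouth at v≈312. Next, an enlarged crop.

Run:
```python
import cv2
i=cv2.imread('pics/t0.png')[85:235,150:310]; cv2.imwrite('pics/c0.png',cv2.resize(i,(640,600),interpolation=cv2.INTER_CUBIC))
```

```text
(no output)
```

View pics/c0.png

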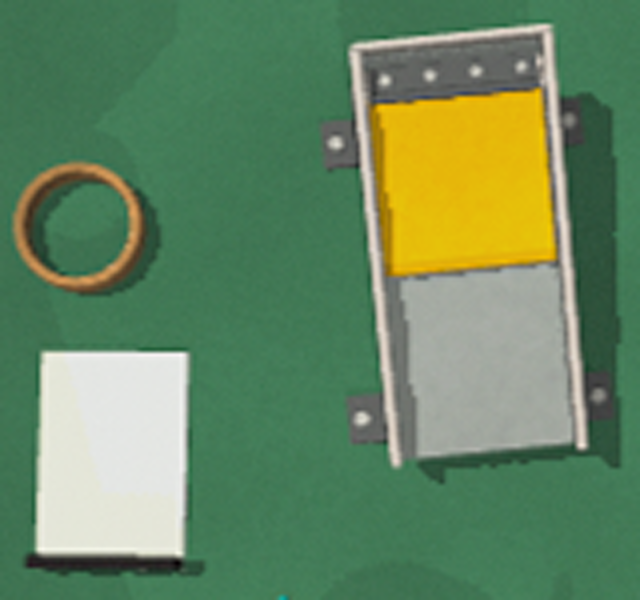

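```bash
cat > fit.py <<'E'
from h import *
from scipy.optimize import least_squares
from scipy.spatial.transform import Rotation as Ro
c=load('t0')
px=lambda L:np.array(L,float)/4+[150-.375,85-.375]
def fit(f,obs,loc,x0):
    r=least_squares(lambda p:(proj(c,f(p,loc))-px(obs)).ravel(),x0); return r.x,(proj(c,f(r.x,loc))-px(obs)).round(1).tolist()
def lin(p,loc): return Ro.from_euler('z',p[2]).apply(loc)+[p[0],p[1],0]
def chu(p,loc): return (Ro.from_euler('z',p[2])*Ro.from_euler('y',-np.radians(12))).apply(loc)+[p[0],p[1],.045]
L,e=fit(lin,[(42,351),(188,352),(36,555),(184,555)],np.array([(77.5,52,3),(77.5,-52,3),(-67.5,52,36),(-67.5,-52,36)])/1e3,[.4,.2,0]);print('liner',L,e)
C,e=fit(chu,[(417,458),(390,276),(556,261),(374,104),(541,88)],np.array([(0,60,0),(125,57,10),(125,-57,10),(240,57,8),(240,-57,8)])/1e3,[.45,0,0]);print('chute',C,e)
E
python3 fit.py
python3 - <<'E'
from h import *
c=load('t0')
px=lambda L:np.array(L,float)/4+[150-.375,85-.375]
print(onplane(c,px([(42,351),(188,352)]),.003), onplane(c,px([(36,555),(184,555),(25,567),(182,570)]),.036))
E
```

```text
liner [0.51224204 0.26880904 0.05261177] [[0.5, 0.7], [0.3, -0.5], [-0.8, 0.3], [0.1, -0.6]]
chute [0.5219402  0.00122566 0.15001157] [[-1.7, 1.1], [0.5, 0.7], [1.6, -0.7], [-0.8, 0.1], [0.4, -1.2]]
[[0.58890275 0.32624422 0.003     ]
 [0.59097629 0.22177236 0.003     ]] [[0.44311299 0.31500072 0.036     ]
 [0.4460118  0.21346983 0.036     ]
 [0.43470763 0.32214884 0.036     ]
 [0.43574981 0.21441715 0.036     ]]
```

Crop: the liner plate's plain edge runs (42,351)–(188,352) and the leaf's lower edge (390,276)–(556,261), with the mouth's floor corner at (417,458). The chute residuals are up to 1.7 px, so I'll add the side view.

Run:
```python
import cv2
i=cv2.imread('pics/s0.png')[135:255,205:365]; cv2.imwrite('pics/c1.png',cv2.resize(i,(800,600),interpolation=cv2.INTER_CUBIC))
```

```text
(no output)
```

View pics/c1.png

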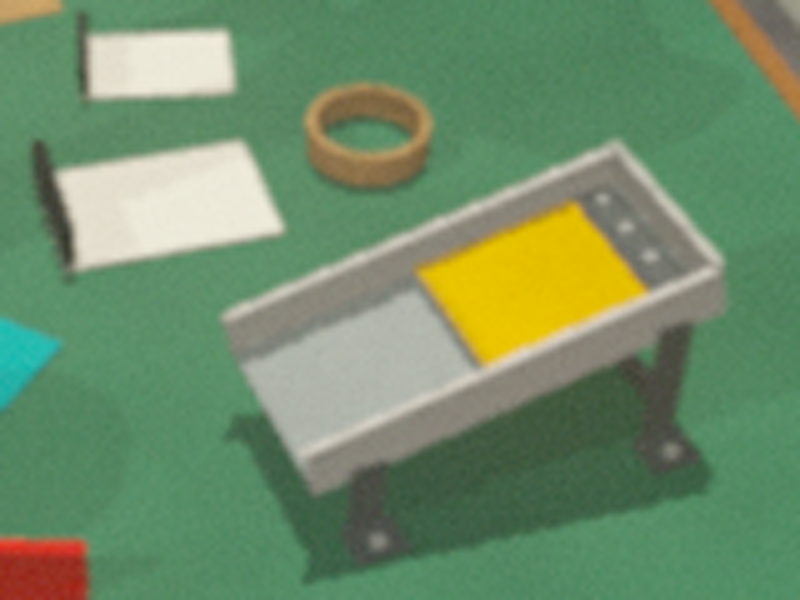

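```bash
cat > fit2.py <<'E'
from fit import *
s=load('s0')
ps=lambda L:np.array(L,float)/5+[205-.4,135-.4]
def fit2(f,ot,lt,os_,ls,x0):
    lt,ls=np.array(lt)/1e3,np.array(ls)/1e3
    # camera-offset nuisances (px), weakly held: calibration ~2 mm
    def r(p): return np.r_[(proj(c,f(p,lt))+p[3:5]-px(ot)).ravel(),(proj(s,f(p,ls))+p[5:7]-ps(os_)).ravel(),p[3:7]/.7]
    q=least_squares(r,list(x0)+[0]*4,x_scale=[.01,.01,.01,1,1,1,1],loss='soft_l1');n=2*(len(lt)+len(ls))
    return q.x, r(q.x)[:n].reshape(-1,2).round(1).tolist()
L,e=fit2(lin,[(42,351),(188,352),(36,555),(184,555)],[(77.5,52,3),(77.5,-52,3),(-67.5,52,36),(-67.5,-52,36)],[(285,231),(243,140),(75,270),(40,142)],[(77.5,-52,3),(77.5,52,3),(-67.5,-52,3),(-72.5,52,36)],[.51,.27,0]);print('liner',L.round(4),e)
C,e=fit2(chu,[(417,458),(390,276),(556,261),(374,104),(541,88),(400,466),(577,449)],[(0,60,0),(125,57,10),(125,-57,10),(240,57,8),(240,-57,8),(0,60,31),(0,-60,31)],[(245,362),(415,269),(575,201),(303,460)],[(0,60,0),(125,57,10),(240,57,8),(0,-60,31)],[.52,0,.1]);print('chute',C.round(4),e)
E
python3 fit2.py
```

```text
liner [0.51224204 0.26880904 0.05261177] [[0.5, 0.7], [0.3, -0.5], [-0.8, 0.3], [0.1, -0.6]]
chute [0.5219402  0.00122566 0.15001157] [[-1.7, 1.1], [0.5, 0.7], [1.6, -0.7], [-0.8, 0.1], [0.4, -1.2]]
liner [ 0.5117  0.2702  0.0427  0.2321 -0.1149 -0.2059 -0.5336] [[0.5, 0.6], [0.3, -0.2], [-1.3, 0.2], [-0.4, -0.3], [0.2, 0.0], [-0.3, 0.6], [1.6, 0.1], [-0.4, 0.2]]
chute [ 0.5211  0.0064  0.1269 -0.0688 -0.0696 -0.0578  0.1806] [[-3.8, 0.8], [-0.5, 0.3], [0.6, -0.2], [-0.9, -0.5], [0.5, -0.7], [0.5, 0.3], [1.4, 0.1], [-1.9, -0.7], [0.2, 0.5], [0.8, 0.3], [0.2, -0.6]]
```

```bash
sed -i 's/\[(417,458),(390,276),(556,261),(374,104),(541,88),(400,466)/[(390,276),(556,261),(374,104),(541,88),(400,466)/; s/\[(0,60,0),(125,57,10),(125,-57,10),(240,57,8),(240,-57,8),(0,60,31)/[(125,57,10),(125,-57,10),(240,57,8),(240,-57,8),(0,60,31)/; s/\[(245,362),(415/[(415/; s/\[(0,60,0),(125,57,10),(240,57,8),(0,-60/[(125,57,10),(240,57,8),(0,-60/' fit2.py
python3 fit2.py | tail -2
cat > plan.py <<'E'
# usage: pose(tcp, axis dirs) -> creep rows relative to current pose
from h import *
from scipy.spatial.transform import Rotation as Ro
def cur():
    s=ctrl.read_state(); q=s['tool_rot']; return s,np.array(s['tcp_pos']),Ro.from_quat([q[1],q[2],q[3],q[0]])
def rows(p,R):
    s,p0,R0=cur(); o=R0.inv().apply(np.array(p)-p0)/.6; t=(R0.inv()*R).as_rotvec()/(np.pi/2)
    print('offset',o.round(4).tolist(),'turn',t.round(4).tolist(),'mm',np.linalg.norm(o)*600,'deg',np.linalg.norm(t)*90)
def toolR(z,y):
    z=np.array(z)/np.linalg.norm(z); y=np.array(y)-np.dot(y,z)*z; y/=np.linalg.norm(y); return Ro.from_matrix(np.c_[np.cross(y,z),y,z])
E
python3 - <<'E'
from plan import *
s,p,R=cur(); print(R.as_matrix().round(3))
E
```

```text
liner [ 0.5117  0.2702  0.0427  0.2321 -0.1149 -0.2059 -0.5336] [[0.5, 0.6], [0.3, -0.2], [-1.3, 0.2], [-0.4, -0.3], [0.2, 0.0], [-0.3, 0.6], [1.6, 0.1], [-0.4, 0.2]]
chute [ 0.5206  0.0077  0.1225 -0.0509 -0.1013 -0.1259  0.1159] [[-0.8, 0.3], [0.4, 0.0], [-1.0, -0.4], [0.4, -0.5], [0.0, 0.4], [1.0, 0.4], [-0.0, 0.3], [0.6, 0.2], [-0.3, -1.0]]
[[-0.893  0.45  -0.001]
 [ 0.45   0.893 -0.001]
 [ 0.    -0.001 -1.   ]]
```

Run:
```python
from plan import *
y=[np.cos(.0427),np.sin(.0427),0]
rows([.4393,.2671,.10],toolR([0,0,-1],y))
```

```text
offset [-0.4536, -0.1474, 0.2438] turn [-0.0007, 0.0002, 0.6756] mm 321.37257271203373 deg 60.80823544049256
```

```bash
python3 -m creep '[{"offset":[-0.4536,-0.1474,0.2438],"turn":[0,0,0.6756],"hand":1},{"offset":[-0.4536,-0.1474,0.2438],"turn":[0,0,0.6756],"hand":1},{"offset":[-0.4536,-0.1474,0.2438],"turn":[0,0,0.6756],"hand":1},{"offset":[-0.4536,-0.1474,0.2438],"turn":[0,0,0.6756],"hand":1},{"offset":[-0.4536,-0.1474,0.2438],"turn":[0,0,0.6756],"hand":1},{"offset":[-0.4536,-0.1474,0.2438],"turn":[0,0,0.6756],"hand":1},{"offset":[-0.4536,-0.1474,0.2438],"turn":[0,0,0.6756],"hand":1},{"offset":[-0.4536,-0.1474,0.2438],"turn":[0,0,0.6756],"hand":1}]' 60
python3 - <<'E'
from plan import *
y=[np.cos(.0427),np.sin(.0427),0]
rows([.4393,.2671,.014],toolR([0,0,-1],y))
E
```

```text
clock: 0.9
tcp_pos: [0.4403, 0.2654, 0.0989]
tool_rot: [-0.001, 0.694, 0.72, -0.001]
ft_force: [0.0, 0.7, 0.4]
gripper_width: 0.993
grasp_force: 0.0
offset [0.003, -0.0011, 0.1414] turn [-0.0017, 0.0006, -0.0039] mm 84.87544383412539 deg 0.3840984297265623
```

```bash
python3 -m creep '[{"offset":[0.002,0,0.07],"turn":[0,0,0],"hand":1},{"offset":[0.002,0,0.12],"turn":[0,0,0],"hand":1},{"offset":[0.002,0,0.141],"turn":[0,0,0],"hand":1},{"offset":[0.002,0,0.141],"turn":[0,0,0],"hand":1}]'
python3 - <<'E'
from h import *
snap('side','s1');snap('top','t1')
i=cv2.imread('pics/s1.png')[110:230,190:350]; j=cv2.imread('pics/t1.png')[130:250,110:270]
cv2.imwrite('pics/c2.png',cv2.resize(np.hstack([i,j]),(800,300),interpolation=cv2.INTER_CUBIC))
E
```

```text
clock: 1.3
tcp_pos: [0.4385, 0.269, 0.0152]
tool_rot: [-0.001, 0.691, 0.723, -0.001]
ft_force: [-0.7, -0.8, 1.0]
gripper_width: 1.002
grasp_force: 0.0
```

View pics/c2.png

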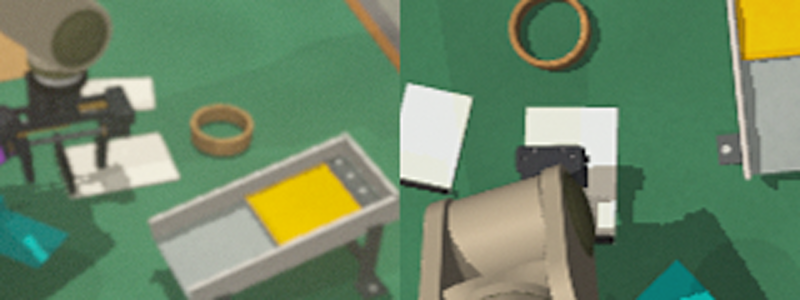

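In the side crop the fingers, at u≈25 and u≈100, straddle the lip at u≈68. I'll close with a half-metre-scale-free repeat, then lift a little.

```bash
python3 -m creep '[{"offset":[0,0,0],"turn":[0,0,0],"hand":-1},{"offset":[0,0,0],"turn":[0,0,0],"hand":-1},{"offset":[0,0,0],"turn":[0,0,0],"hand":-1},{"offset":[0,0,0],"turn":[0,0,0],"hand":-1},{"offset":[0,0,0],"turn":[0,0,0],"hand":-1},{"offset":[0,0,0],"turn":[0,0,0],"hand":-1},{"offset":[0,0,0],"turn":[0,0,0],"hand":-1},{"offset":[0,0,0],"turn":[0,0,0],"hand":-1}]' 60
```

```text
clock: 2.2
tcp_pos: [0.4395, 0.2686, 0.0158]
tool_rot: [-0.0, 0.692, 0.722, -0.0]
ft_force: [1.0, 0.1, -0.2]
gripper_width: 0.302
grasp_force: 0.0
```

```bash
python3 -m creep '[{"offset":[0,0,0],"turn":[0,0,0],"hand":-1},{"offset":[0,0,0],"turn":[0,0,0],"hand":-1},{"offset":[0,0,0],"turn":[0,0,0],"hand":-1},{"offset":[0,0,0],"turn":[0,0,0],"hand":-1},{"offset":[0,0,0],"turn":[0,0,0],"hand":-1},{"offset":[0,0,0],"turn":[0,0,0],"hand":-1}]' 60
```

```text
clock: 2.8
tcp_pos: [0.4394, 0.2686, 0.0158]
tool_rot: [-0.0, 0.692, 0.722, -0.0]
ft_force: [0.0, 0.1, 0.1]
gripper_width: 0.108
grasp_force: 60.0
```

```bash
cat >> plan.py <<'E'
C=[.5206,.0077,.1225]
def chR(): return Ro.from_euler('z',C[2])*Ro.from_euler('y',-np.radians(12))
def tgt(xe,h,d,y=0.,lat=.0015,zg=.0158):
    Rl=chR()*Ro.from_euler('y',np.radians(d))
    e=chR().apply([xe,y,h])+[C[0],C[1],.045]
    p=e+Rl.apply([-.150,lat,zg]); m=Rl.as_matrix()
    rows(p,toolR(-m[:,2],m[:,0]))
def edge(lat=.0015,zg=.0158):
    s,p,R=cur(); m=R.as_matrix(); lx,lz=m[:,1],-m[:,2]; ly=np.cross(lz,lx)
    e=p+lx*.150-ly*lat-lz*zg; f=e-lx*.155
    loc=lambda q:(chR().inv().apply(q-np.array([C[0],C[1],.045]))*1e3).round(1)
    print('edge',loc(e),'foot',loc(f),'force(chute)',chR().inv().apply(s['ft_force']).round(1),'torque',np.round(s['torque'],2),'grip',round(s['gripper_width'],3),s['grasp_force'],'t',s['clock'])
E
python3 -m creep '[{"offset":[0,0,-0.08],"turn":[0,0,0],"hand":-1},{"offset":[0,0,-0.16],"turn":[0,0,0],"hand":-1},{"offset":[0,0,-0.22],"turn":[0,0,0],"hand":-1},{"offset":[0,0,-0.25],"turn":[0,0,0],"hand":-1},{"offset":[0,0,-0.25],"turn":[0,0,0],"hand":-1}]'
python3 -c "
from plan import *
tgt(.085,.08,2); edge()"
```

```text
clock: 3.3
tcp_pos: [0.4403, 0.2689, 0.1681]
tool_rot: [0.001, 0.692, 0.722, 0.002]
ft_force: [0.3, -0.3, -1.3]
gripper_width: 0.106
grasp_force: 60.0
offset [-0.4495, -0.025, 0.062] turn [-0.1081, 0.0037, -0.0506] mm 272.64487659549906 deg 10.74698130408766
edge [122.  255.7  84.5] foot [-29.3 268.  115.9] force(chute) [ 0.  -0.3 -1.4] torque [-0.05  0.1   0.01] grip 0.106 59.95535742491484 t 3.3
```

```bash
python3 -m creep '[{"offset":[-0.075,-0.004,0.01],"turn":[-0.05,0,-0.02],"hand":-1},{"offset":[-0.15,-0.008,0.02],"turn":[-0.1081,0.0037,-0.0506],"hand":-1},{"offset":[-0.225,-0.012,0.03],"turn":[-0.1081,0.0037,-0.0506],"hand":-1},{"offset":[-0.30,-0.016,0.04],"turn":[-0.1081,0.0037,-0.0506],"hand":-1},{"offset":[-0.375,-0.02,0.05],"turn":[-0.1081,0.0037,-0.0506],"hand":-1},{"offset":[-0.42,-0.025,0.06],"turn":[-0.1081,0.0037,-0.0506],"hand":-1},{"offset":[-0.4495,-0.025,0.062],"turn":[-0.1081,0.0037,-0.0506],"hand":-1},{"offset":[-0.4495,-0.025,0.062],"turn":[-0.1081,0.0037,-0.0506],"hand":-1}]'
python3 - <<'E'
from plan import *
snap('side','s2');snap('top','t2')
edge(); tgt(.085,.03,2)
i=cv2.imread('pics/s2.png')[110:250,200:360]; j=cv2.imread('pics/t2.png')[85:225,190:350]
cv2.imwrite('pics/c3.png',cv2.resize(np.hstack([i,j]),(800,350),interpolation=cv2.INTER_CUBIC))
E
```

```text
clock: 4.1
tcp_pos: [0.4354, -0.003, 0.1272]
tool_rot: [0.056, 0.661, 0.745, 0.063]
ft_force: [-0.2, 0.3, -1.9]
gripper_width: 0.11
grasp_force: 60.0
edge [82.7 -0.  76.8] foot [-72.1   0.1  83.2] force(chute) [-0.4 -0.7 -1.5] torque [-0.06  0.21 -0.04] grip 0.112 59.955765735358 t 4.2
offset [-0.0002, 0.0068, 0.0793] turn [-0.0041, 0.0001, -0.0006] mm 47.75801917060272 deg 0.3718536877685215
```

View pics/c3.png

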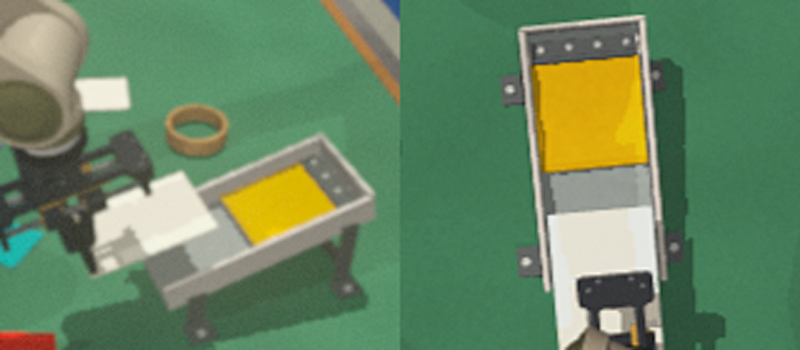

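The liner hangs level and tilted over the chute. In the top crop its edge corners are at about (547,216) and (651,206). I'll compare these with the prediction.

Run:
```python
from plan import *
c=load('t2')
w=lambda L:chR().apply(np.array(L,float)/1e3)+[C[0],C[1],.045]
f=lambda q:((q-[190,85])*2.5+[401,1]).round(1).tolist()
print('edge pred',f(proj(c,w([(82.7,52,79.8),(82.7,-52,79.8)]))))
print('leaf pred',f(proj(c,w([(125,57,11),(125,-57,11),(240,57,8),(240,-57,8)]))))
print('cheek in pred',f(proj(c,w([(0,60,31),(0,-60,31),(270,60,31),(270,-60,31)]))))
# segment white plate: left/right boundaries per row, and leaf
g=cv2.imread('pics/t2.png'); hsv=cv2.cvtColor(g,cv2.COLOR_BGR2HSV)
m=cv2.inRange(hsv,(20,150,100),(35,255,255)); n,l,st,ce=cv2.connectedComponentsWithStats(m); k=1+np.argmax(st[1:,4])
pts=np.argwhere(l==k)[:,::-1].astype(np.float32); print('leaf box',f(cv2.boxPoints(cv2.minAreaRect(pts))))
for v in (176,180,185,190): print(v,g[v,244:300].min(1).tolist())
```

```text
edge pred [[550.5, 216.4], [654.2, 206.6]]
leaf pred [[541.9, 173.7], [648.7, 163.5], [531.4, 64.2], [639.3, 54.0]]
cheek in pred [[550.3, 292.5], [663.2, 281.8], [525.3, 32.6], [641.8, 21.5]]
leaf box [[530.2, 65.5], [638.5, 55.2], [648.8, 162.6], [540.5, 173.0]]
176 [52, 163, 201, 153, 91, 171, 223, 227, 227, 218, 211, 211, 210, 212, 211, 210, 212, 213, 211, 212, 211, 212, 211, 211, 211, 212, 211, 212, 211, 213, 212, 213, 212, 212, 212, 213, 209, 222, 226, 225, 227, 226, 226, 225, 226, 227, 231, 169, 87, 125, 135, 95, 40, 36, 46, 44]
180 [58, 104, 188, 183, 120, 140, 218, 229, 226, 226, 217, 211, 212, 211, 211, 210, 211, 211, 212, 212, 211, 210, 210, 212, 212, 211, 212, 212, 209, 210, 210, 212, 211, 211, 211, 211, 212, 210, 210, 221, 226, 227, 227, 226, 226, 226, 231, 186, 93, 105, 132, 98, 64, 65, 65, 65]
185 [97, 88, 164, 201, 143, 81, 202, 230, 227, 226, 217, 209, 212, 212, 212, 210, 211, 210, 212, 211, 212, 211, 212, 211, 211, 212, 212, 211, 211, 212, 213, 212, 212, 211, 211, 212, 212, 211, 212, 211, 221, 227, 226, 225, 226, 226, 228, 221, 142, 98, 132, 118, 80, 66, 85, 101]
190 [97, 97, 115, 188, 185, 118, 139, 217, 229, 226, 227, 226, 218, 211, 211, 212, 211, 211, 212, 211, 211, 214, 212, 212, 212, 212, 212, 210, 212, 212, 211, 211, 212, 213, 211, 211, 210, 212, 212, 212, 221, 226, 225, 226, 225, 226, 227, 231, 180, 90, 109, 132, 87, 44, 50, 50]
```

```bash
python3 -m creep '[{"offset":[-0.002,0.003,0.04],"turn":[-0.004,0,0],"hand":-1},{"offset":[-0.002,0.007,0.08],"turn":[-0.004,0,0],"hand":-1},{"offset":[-0.002,0.007,0.1],"turn":[-0.004,0,0],"hand":-1},{"offset":[-0.002,0.007,0.109],"turn":[-0.004,0,0],"hand":-1},{"offset":[-0.002,0.007,0.109],"turn":[-0.004,0,0],"hand":-1}]'
python3 -c "
from plan import *
edge(); tgt(.085,.0,2,-.001)"
```

```text
clock: 4.7
tcp_pos: [0.4509, -0.0, 0.0644]
tool_rot: [0.058, 0.66, 0.747, 0.065]
ft_force: [0.6, 0.1, -0.3]
gripper_width: 0.107
grasp_force: 60.0
edge [84.8 -0.5 12.5] foot [-70.1  -0.7  17.9] force(chute) [ 0.5  0.1 -0.4] torque [-0.08  0.23  0.02] grip 0.107 59.9554711394012 t 4.7
offset [-0.0006, 0.001, 0.0208] turn [0.0002, 0.0001, 0.0007] mm 12.505039722419568 deg 0.06843571450023972
```

Descend slowly until contact.

```bash
for k in 1; do python3 -m creep '[{"offset":[0,0,0.008],"turn":[0,0,0],"hand":-1},{"offset":[0,0,0.014],"turn":[0,0,0],"hand":-1},{"offset":[0,0,0.016],"turn":[0,0,0],"hand":-1},{"offset":[0,0,0.016],"turn":[0,0,0],"hand":-1}]' >/dev/null; python3 -c "
from plan import *
edge()"; done; python3 -m creep '[{"offset":[0,0,0.002],"turn":[0,0,0],"hand":-1},{"offset":[0,0,0.002],"turn":[0,0,0],"hand":-1},{"offset":[0,0,0.002],"turn":[0,0,0],"hand":-1}]' >/dev/null;python3 -c "
from plan import *
edge()"; python3 -m creep '[{"offset":[0,0,0.002],"turn":[0,0,0],"hand":-1},{"offset":[0,0,0.002],"turn":[0,0,0],"hand":-1},{"offset":[0,0,0.002],"turn":[0,0,0],"hand":-1}]' >/dev/null;python3 -c "
from plan import *
edge()"
```

```text
edge [84.9 -1.6  3.6] foot [-70.   -1.6   8.8] force(chute) [-0.4  0.  -0.9] torque [-0.06  0.16  0.  ] grip 0.11 59.955402072519064 t 5.1
edge [84.9 -1.7  2.5] foot [-70.1  -1.7   7.6] force(chute) [-0.7  0.  -1.5] torque [ 0.01  0.2  -0.02] grip 0.109 59.9556016176939 t 5.4
edge [84.7 -1.6  1.2] foot [-70.2  -1.6   6.3] force(chute) [ 0.7 -0.2 -1.2] torque [-0.11  0.23  0.01] grip 0.107 59.95544124394655 t 5.7
```

```bash
python3 -m creep '[{"offset":[0,0,0.002],"turn":[0,0,0],"hand":-1},{"offset":[0,0,0.002],"turn":[0,0,0],"hand":-1},{"offset":[0,0,0.002],"turn":[0,0,0],"hand":-1}]' >/dev/null;python3 -c "
from plan import *
edge()"; python3 -m creep '[{"offset":[0,0,0.0015],"turn":[0,0,0],"hand":-1},{"offset":[0,0,0.0015],"turn":[0,0,0],"hand":-1},{"offset":[0,0,0.0015],"turn":[0,0,0],"hand":-1}]' >/dev/null;python3 -c "
from plan import *
edge()"
```

```text
edge [84.8 -1.6  0. ] foot [-70.2  -1.6   5.2] force(chute) [-0.9  0.9 -0.4] torque [-0.06  0.15  0.02] grip 0.11 59.95083153247833 t 6.0
edge [84.8 -1.6 -0.8] foot [-70.2  -1.6   4.3] force(chute) [-0.6 -0.7  0.7] torque [-0.01  0.08  0.02] grip 0.108 59.981300979852676 t 6.3
```

```bash
python3 -m creep '[{"offset":[0,0.01,0],"turn":[0,0,0],"hand":-1},{"offset":[0,0.02,0],"turn":[0,0,0],"hand":-1},{"offset":[0,0.03,-0.001],"turn":[0,0,0],"hand":-1},{"offset":[0,0.04,-0.001],"turn":[0,0,0],"hand":-1},{"offset":[0,0.05,-0.0015],"turn":[0,0,0],"hand":-1},{"offset":[0,0.058,-0.002],"turn":[0,0,0],"hand":-1},{"offset":[0,0.058,-0.002],"turn":[0,0,0],"hand":-1}]' >/dev/null
python3 - <<'E'
from plan import *
edge(); snap('side','s3');snap('top','t3')
i=cv2.imread('pics/s3.png')[140:230,240:350]; j=cv2.imread('pics/t3.png')[95:185,215:325]
cv2.imwrite('pics/c4.png',cv2.resize(np.hstack([i,j]),(800,327),interpolation=cv2.INTER_CUBIC))
E
```

```text
edge [120.3  -1.6  -0.7] foot [-34.6  -1.7   4.3] force(chute) [1.3 0.  0.2] torque [ 0.01 -0.07 -0.01] grip 0.106 59.971478059887886 t 7.0
```

View pics/c4.png

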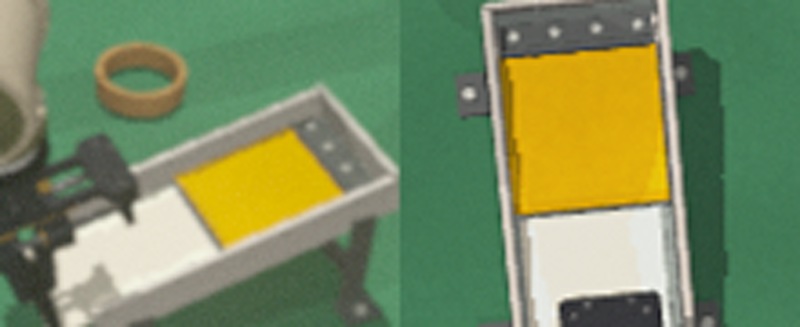

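The plate sits between the cheeks with its edge right at the leaf's lower edge, (520,213)–(665,203) in the right half of the crop. The leaf is down. Continuing.

```bash
python3 -m creep '[{"offset":[0,0.008,0],"turn":[0,0,0],"hand":-1},{"offset":[0,0.016,-0.0005],"turn":[0,0,0],"hand":-1},{"offset":[0,0.024,-0.001],"turn":[0,0,0],"hand":-1},{"offset":[0,0.032,-0.001],"turn":[0,0,0],"hand":-1},{"offset":[0,0.04,-0.0015],"turn":[0,0,0],"hand":-1},{"offset":[0,0.048,-0.0015],"turn":[0,0,0],"hand":-1},{"offset":[0,0.052,-0.002],"turn":[0,0,0],"hand":-1},{"offset":[0,0.052,-0.002],"turn":[0,0,0],"hand":-1}]' >/dev/null; python3 -c "
from plan import *
edge()"; python3 -m creep '[{"offset":[0,0.002,0],"turn":[0,0,0],"hand":-1},{"offset":[0,0.005,0],"turn":[0,0,0],"hand":-1},{"offset":[0,0.005,0],"turn":[0,0,0],"hand":-1}]' >/dev/null;python3 -c "
from plan import *
edge()"
```

```text
edge [151.2  -1.6  -0.6] foot [-3.7 -1.6  4.5] force(chute) [0.1 0.9 0.3] torque [-0.01 -0.03  0.01] grip 0.107 59.96941700577736 t 7.9
edge [153.9  -1.6  -0.7] foot [-1.  -1.6  4.4] force(chute) [-0.3  0.3  0.1] torque [ 0.02 -0.02  0.09] grip 0.107 59.98383762314916 t 8.2
```

```bash
python3 -m creep '[{"offset":[0,0.002,0],"turn":[0,0,0],"hand":-1},{"offset":[0,0.005,0],"turn":[0,0,0],"hand":-1},{"offset":[0,0.005,0],"turn":[0,0,0],"hand":-1}]' >/dev/null;python3 -c "
from plan import *
edge()";python3 -m creep '[{"offset":[0,0.002,0],"turn":[0,0,0],"hand":-1},{"offset":[0,0.004,0],"turn":[0,0,0],"hand":-1},{"offset":[0,0.004,0],"turn":[0,0,0],"hand":-1}]' >/dev/null;python3 -c "
from plan import *
edge()"
```

```text
edge [157.1  -1.6  -0.8] foot [ 2.1 -1.7  4.3] force(chute) [1.  0.5 0.2] torque [ 0.05 -0.12  0.03] grip 0.109 59.98827992007136 t 8.5
edge [158.8  -1.6  -1.2] foot [ 3.9 -1.6  4.1] force(chute) [-3.5 -1.3  1.8] torque [-0.21  0.37 -0.04] grip 0.109 60.03185072913766 t 8.8
```

```bash
python3 -m creep '[{"offset":[0,0.001,0],"turn":[0,0,0],"hand":-1},{"offset":[0,0.002,0],"turn":[0,0,0],"hand":-1},{"offset":[0,0.002,0],"turn":[0,0,0],"hand":-1},{"offset":[0,0.002,0],"turn":[0,0,0],"hand":-1}]' >/dev/null;python3 -c "
from plan import *
edge(); tgt(.159,-.001,0,-.0016)"
```

```text
edge [158.8  -1.4  -2. ] foot [ 3.9 -1.5  3.8] force(chute) [-9.  -3.   2.8] torque [-0.53  1.13 -0.03] grip 0.106 60.14056524960324 t 9.2
offset [-0.0002, -0.0005, 0.0076] turn [-0.0236, 0.0002, 0.0001] mm 4.599899613705448 deg 2.122245786178734
```

```bash
python3 -m creep '[{"offset":[0,0,0.002],"turn":[-0.006,0,0],"hand":-1},{"offset":[0,0,0.004],"turn":[-0.012,0,0],"hand":-1},{"offset":[0,0,0.006],"turn":[-0.018,0,0],"hand":-1},{"offset":[0,0,0.0075],"turn":[-0.022,0,0],"hand":-1},{"offset":[0,0,0.0075],"turn":[-0.022,0,0],"hand":-1},{"offset":[0,0,0.0075],"turn":[-0.022,0,0],"hand":-1}]' >/dev/null;python3 -c "
from plan import *
edge(); tgt(.159,-.001,0,-.0016)"
```

```text
edge [159.   -1.3  -0.6] foot [ 4.  -1.4 -0.1] force(chute) [-13.8  -3.6  18. ] torque [-0.68  2.22 -0.07] grip 0.111 59.96017785742879 t 9.8
offset [-0.0003, -0.0001, 0.0015] turn [-0.002, 0.0001, 0.0005] mm 0.9161768863879405 deg 0.18749908576963034
```

```bash
python3 -m creep '[{"offset":[0,-0.0005,0.001],"turn":[-0.0025,0,0],"hand":-1},{"offset":[0,-0.0005,0.001],"turn":[-0.0025,0,0],"hand":-1},{"offset":[0,-0.0005,0.001],"turn":[-0.0025,0,0],"hand":-1},{"offset":[0,-0.0005,0.001],"turn":[-0.0025,0,0],"hand":-1}]' >/dev/null
python3 - <<'E'
from plan import *
edge(); snap('side','s4');snap('top','t4')
i=cv2.imread('pics/s4.png')[140:240,240:350]; j=cv2.imread('pics/t4.png')[95:195,215:325]
cv2.imwrite('pics/c5.png',cv2.resize(np.hstack([i,j]),(800,364),interpolation=cv2.INTER_CUBIC))
E
```

```text
edge [ 1.591e+02 -1.300e+00  1.000e-01] foot [ 4.1 -1.5 -0.1] force(chute) [-16.4  -1.9  26.1] torque [-0.65  2.59 -0.05] grip 0.111 59.94782131165266 t 10.2
```

View pics/c5.png

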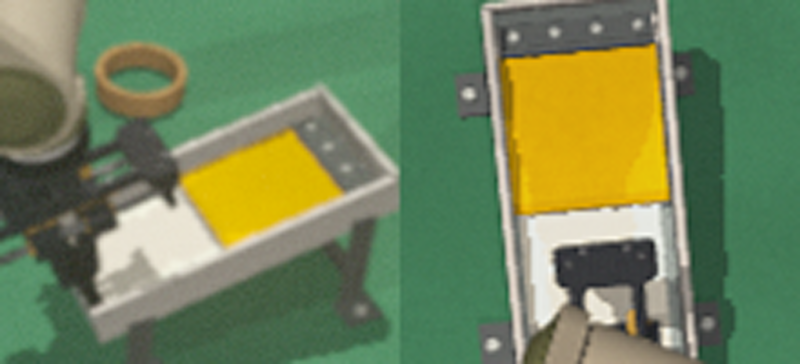

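Leaf is down (lower edge unchanged at (520,213)–(665,203)), the plate is under it and flat. I'll add a slight nose-down bias so the plain edge is pressed too, and check that it's steady.

```bash
python3 -m creep '[{"offset":[0,-0.0007,0],"turn":[0.003,0,0],"hand":-1},{"offset":[0,-0.0007,0],"turn":[0.003,0,0],"hand":-1},{"offset":[0,-0.0007,0],"turn":[0.003,0,0],"hand":-1},{"offset":[0,-0.0007,0],"turn":[0.003,0,0],"hand":-1},{"offset":[0,-0.0007,0],"turn":[0.003,0,0],"hand":-1}]' >/dev/null
python3 -c "
from plan import *
edge()"; python3 -m creep '[{"offset":[0,0,0],"turn":[0,0,0],"hand":-1},{"offset":[0,0,0],"turn":[0,0,0],"hand":-1},{"offset":[0,0,0],"turn":[0,0,0],"hand":-1},{"offset":[0,0,0],"turn":[0,0,0],"hand":-1},{"offset":[0,0,0],"turn":[0,0,0],"hand":-1},{"offset":[0,0,0],"turn":[0,0,0],"hand":-1},{"offset":[0,0,0],"turn":[0,0,0],"hand":-1},{"offset":[0,0,0],"turn":[0,0,0],"hand":-1}]' >/dev/null
python3 - <<'E'
from plan import *
edge()
g=snap('top','t5')['frame']
for n in('t0','t5'):
    m=cv2.inRange(cv2.cvtColor(cv2.imread(f'pics/{n}.png'),cv2.COLOR_BGR2HSV),(20,150,100),(35,255,255)); _,l,st,ce=cv2.connectedComponentsWithStats(m); k=1+np.argmax(st[1:,4]); print('leaf',st[k],ce[k].round(1))
E
```

```text
edge [159.   -1.3  -0.4] foot [ 4.  -1.5 -0.1] force(chute) [-14.1  -1.6  23.7] torque [-0.43  2.13 -0.01] grip 0.111 59.95400765910745 t 10.8
edge [159.1  -1.4  -0.4] foot [ 4.1 -1.5 -0.1] force(chute) [-13.7  -1.   23.9] torque [-0.45  2.19 -0.03] grip 0.107 59.95404381304979 t 11.6
leaf [ 242  107   47   47 1863] [265.3 130.3]
leaf [ 242  107   47   47 1859] [265.4 130.3]
```

Steady: 24 N of press, edge on the bar, leaf in the same place. Handing in.

```bash
python3 -c "
from station import ctrl
print(ctrl.sign_off())"
```

```text
the job is handed in; nothing more can be done
None
```

The liner is up against the bearer bar under the leaf and I handed the job in at about 12 s, still gripping it and pressing it flat to the chute floor at about 24 N. In the top view the leaf had not shifted from its starting position. The bin, screwdriver and tape roll were not touched.

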